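Pack the sketch box and shut its lid

TASK

Finish packing the wooden sketch box and shut it. The fat marker that lies across the ribs belongs in the narrow bay, the small flat tin of charcoal lengthwise in the middle bay (set it down gently, do not drop it) and the ink roller in the stepped bay with its roller towards the clasp side; only when all three lie flat on the floor of the box, with nothing standing above the rim, push the lid fully shut without forcing it, and leave everything else on the table in its place.

Things in the scene. Friction and masses are not known exactly. Their poses are not given: they have to be found in the camera images.
- case: Open wooden sketch box, heavy, does not shift: 262 (its x) by 190 (y) by 54 mm high to the rim; origin at the centre of its underside. Lid hinged along its -y long side; +y is the clasp side, with a black carrying handle. Walls and floor 8 mm, so 46 mm deep inside. Wooden ribs, tops 8 mm below the rim, divide only its two ends (|y| 28 to 87 mm); the middle (|y| under 28 mm) is open, for fingers.
- bay_marker (a point): Centre of the floor of the narrow bay, which runs along the case's y: 40 mm wide, 174 mm long, at case x -81 mm, y 0, z 8 mm. Axes as the case's. Ribs on both its sides at both ends: case x -123 to -101 mm and -61 to -40 mm.
- bay_tin (a point): Centre of the floor of the middle bay, 70 mm wide, 174 mm long along the case's y, at case x -5 mm, y 0, z 8 mm. Axes as the case's. Between the ribs at case x -61 to -40 mm and those that begin at x 30 mm.
- bay_brayer (a point): Centre line of the floor of the stepped bay, at case x 75 mm, y 0, z 8 mm. Axes as the case's. Clasp-side end (y 28 to 87 mm), for the roller: 76 mm wide, ribs at x 30 to 37 and 113 to 123 mm. Hinge-side end (y -87 to -28 mm), for the handle: 38 mm wide, ribs at x 30 to 56 and 94 to 123 mm.
- lid (a joint): Lid angle: 0 = shut flat on the rim, 1.57 = upright; starts open at 1.6 to 1.85, leaning slightly back (stop at 1.95). Flat board 262 x 190 x 10 mm, 0.4 kg, no catch. The hinge is stiff (0.56 N m): the lid stays wherever it is left and has to be pushed all the way down, with about 3 N near its free edge when upright, less on the way down.
- lid_hinge (a point): Middle of the lid's hinge line, at case x 0, y -95 mm, z 54 mm; the hinge line runs along the case's x. Its axes turn with the lid: y runs from the hinge to the free edge, z is the lid's outer face (up when shut).
- lid_edge (a point): Middle of the lid's free edge, 190 mm from the hinge, half way through its thickness (the board spans 0.5 to 10.5 mm from the hinge line along the lid's z). Axes as the lid's.
- marker: Fat paint marker, black with a silver band: a round stick 26 mm thick, 130 mm long along its x, about 0.07 kg. Origin: middle of its length, on its underside as it starts (13 mm off the axis; the frame rolls with it). It starts lying level across the ribs at the box's clasp side, roughly along the case's x, over the middle bay, its top 18 mm above the rim.
- marker_end1 (a point): Point on the marker's axis at the silver-band end (x -65 mm).
- marker_end2 (a point): Point on the marker's axis at the other end (x +65 mm).
- tin: Small flat metal tin of charcoal sticks, 95 mm (its x) by 56 mm (its y) by 20 mm high, plain metal, 0.09 to 0.18 kg, lying flat on the table. Origin: centre of its underside.
- brayer: Small ink roller (brayer) lying on the table, 150 mm long along its x, about 0.17 kg: round handle 22 mm thick from x -75 to +24 mm (steel ferrule at its front), steel yoke 64 mm wide at x 35 to 61 mm, black rubber roller 32 mm thick, 54 mm wide across y, at x 59 mm. Origin: middle of its length, on its underside; handle axis 11 mm, roller axis 16 mm up; balances near x 15 mm.
- brayer_grip (a point): Point on the brayer's handle axis at its ferrule (x 12 mm, z 11 mm), next to the balance point: pinch it here across y.
- brayer_roller (a point): Centre of the brayer's roller (x 59 mm, z 16 mm).
- tape: Bystander: roll of masking tape lying flat, 92 mm across, 24 mm high. Origin: centre of its underside.
- bottle: Bystander: squat amber ink bottle with a black cap, 46 mm across, 62 mm high. Origin: centre of its underside.
- big_tin: Bystander: a larger flat tin, 130 by 80 by 26 mm, too big for the box's bays. Origin: centre of its underside.
- pen: Bystander: slim black pen, 14 mm thick, 150 mm long, lying on top of the big tin. Origin: middle of its length, on its underside.
- eraser: Bystander: small block eraser, 38 by 22 by 14 mm, lying among the things on the table. Origin: centre of its underside.
- brush: Bystander: flat paint brush lying beyond the work, about 200 mm long, up to 42 mm wide. Origin: about its middle, on its underside.
There are look-alikes about, which are no part of the job. What is shaped like the brayer but orange or purple is not meant.

How it is judged:
By the outcome, as a careful person would: the job done as asked, in the order asked, and still so for the second after the job is handed in, with the robot touching nothing.
It also fails if it takes over 72 s, if anything falls off the work surface, if the arm or the gripper's body presses on something with over 40 N, if the wrist force passes 120 N, or if a joint passes its speed limit or range.

ROBOT

A 6-joint arm with a two-finger parallel gripper is mounted at the origin on the work surface. World frame = base frame: x ahead of the robot, y to its left, z up, the work surface at z = 0. Lengths are in m, angles in rad, forces in N, time in s.
With the tool pointing down it reaches from about 0.35 to 0.775 m from the base axis. Payload 7.3 kg.
Tool frame: the origin (TCP) lies at the very end of the fingers, on their centre line; the grasp point (between the pads) lies 19 mm behind it; z points along the fingers, y is the line along which they close (so a half turn about z gives the same grasp; the last joint's range is limited). The gripper opens to 92 mm and grips with 3 to 60 N. Pads are 19 mm wide; open, the fingers measure 130 mm over their backs; the gripper's body (75 mm by 190 mm) begins 47 mm behind the grasp point.
Start: joints at [-1.38, 0.342, 1.524, -0, 1.275, -0.146], TCP at [0.174, -0.496, 0.227] pointing down, gripper open.
Joint ranges: [-2.53, 2.53], [-0.77, 2.02], [0.04, 2.7], [-1, 4.14], [0.28, 2.66], [-3.11, 3.11]. Speed limits (rad/s): [2.57, 2.57, 3.14, 3.14, 3.14, 3.14].

INTERFACE

Orientations are given as [roll, pitch, yaw] about the fixed x, y, z axes, in that order (R = Rz(yaw) Ry(pitch) Rx(roll)).
In Python, from cell import robot gives the robot as it stands.
- The arm moves only by the tool apply_moves, never from a script. Its argument "rows" is a list of rows, each an object with "xyz": the shift along the tool's x, y, z in mm, a list of three; "turn": the turn about the tool's z in rad. A call has 1 to 10 rows; each row shifts and turns the commanded pose from where the row before left it, along the tool's axes as they then stand; what a row does not reach is not made up. A row lasts 1/8 s, in which the tool goes at most 62.5 mm and 10.7 degrees, less where a joint would pass 70% of its speed; a pose out of reach is approached as far as the arm can. A call with a gripper value outside its range is refused whole. "gripper" is the opening, from 0 (shut) to 1 (fully open), set as the call begins (left out, the last holds). The fingers move at their own pace and stop on an object; "newtons" is the grip in N (left out, the last holds). Time passes only in rows, so rows that do not move let the fingers close. It gives the time, the measured TCP pose, the force and the opening at its end, in the units of the state.
- robot.observe(): the state, without advancing time (a new reading comes with each control period).
- robot.read_camera(name): name is "side" or "top"; returns a dict with "frame" (480x640x3 uint8, blue, green, red), "mtx" (3x3 intrinsics, pixels), "distortion" ([k1, k2, p1, p2, k3] as OpenCV has them; the pictures are not rectified), "R" (3x3) and "t" (3): a world point X has camera coordinates R X + t. Camera axes: x right, y down, z forward; pixel columns grow to the right and rows downward; lengths in m; the calibration is good to about 2 mm. A picture is of the moment at which its call begins. There is no depth.
- robot.hand_in(): hands the job in, once; it reports no verdict.
The state is a dict: "time": time; "qpos": joint angles; "qvel": joint speeds; "joint_efforts": joint torques, N m; "tool_pos": TCP position; "tool_rot": TCP orientation; "contact_force": force on the tool from outside, world axes, zero at the start; "torque": the same for the moment, N m; "opening": finger opening in m.
Only numpy, scipy, OpenCV 4.12 (cv2) and the standard library are available. Lean on these libraries where they do the work, as an engineer would, in place of code of your own. Each camera call takes 0.05 s, during which the arm holds its last target. There are 200 camera calls.

## Working session

There is one attempt and no reset: what is moved stays moved. The work goes in short steps, Python scripts to look and compute and a tool call to move; the robot and the scene stay as the last step left them, time stands still between calls to the robot, and variables do not carry over. Pictures are saved under pics/ and viewed, on a budget of 10 in all, crops included, one or two more only if the job needs it, and the job is handed in when it is done.

Besides the shell and the picture viewer there is one more tool, called after "Call:" as name(argument=value, ...) on one line, values as JSON. apply_moves: Moves the arm, as the interface text tells. Its arguments: {"type":"object","properties":{"rows":{"type":"array"},"gripper":{"type":"number"},"newtons":{"type":"number"}},"required":["rows"]}

```bash
ls; mkdir -p pics
python3 - <<'E'
from cell import robot
import cv2
print(robot.observe())
for n in("top","side"):
    c=robot.read_camera(n); cv2.imwrite(f"pics/{n}0.png",c["frame"])
    print(n,c["mtx"],c["distortion"],c["R"],c["t"])
E
```

```text
pics
{'time': 0.0, 'qpos': array([-1.38001993e+00,  3.42660318e-01,  1.52505662e+00, -3.57351655e-06,
        1.27540967e+00, -1.45972823e-01]), 'qvel': array([ 0.00178499, -0.00188182,  0.00140857,  0.00296565, -0.00092619,
        0.00208321]), 'joint_efforts': array([-8.68877196e-04, -4.31240416e+01, -2.44220889e+01,  7.16661592e-02,
        5.59264678e-02, -1.03914604e-04]), 'tool_pos': array([ 0.17342187, -0.49507434,  0.22606354]), 'tool_rot': array([-3.14007452e+00, -2.19740497e-04,  3.36750091e-01]), 'contact_force': array([-1.09215228, -1.5151782 ,  0.64704217]), 'torque': array([-0.00766843,  0.01710509,  0.00658888]), 'opening': 0.09202350607771824}
top [[501.84998038   0.         321.66607242]
 [  0.         501.84998038 245.18355523]
 [  0.           0.           1.        ]] [-0.04318217  0.          0.          0.          0.        ] [[ 0.01672922 -0.99953303 -0.02557078]
 [-0.99718247 -0.01480858 -0.07353792]
 [ 0.07312492  0.02672897 -0.99696455]] [0.14722876 0.50159711 0.99393916]
side [[448.87444851   0.         322.95057157]
 [  0.         448.87444851 235.62181668]
 [  0.           0.           1.        ]] [0.02363931 0.         0.         0.         0.        ] [[-0.68726437 -0.7261874   0.01787571]
 [-0.5370274   0.4913645  -0.68568397]
 [ 0.48915157 -0.4808459  -0.72767985]] [0.44176286 0.27395335 0.84744157]
```

View pics/top0.png

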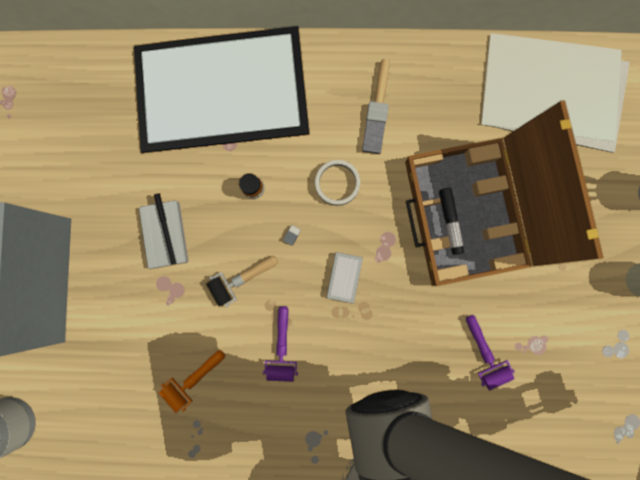

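View pics/side0.png

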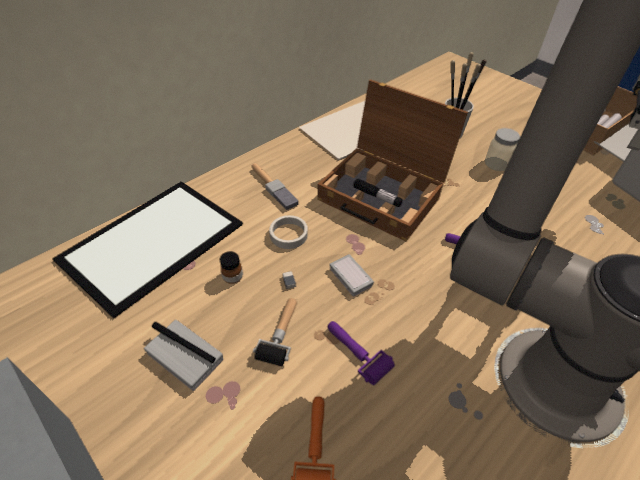

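Top view: the case is at about (470,210) with its clasp and handle to the left. The marker runs (447,190)–(457,252), silver band at the lower end. The tin is at (345,278) and the real brayer has its roller at (219,289) and handle end at (275,261). I'll zoom in to measure.

```bash
cat > h.py <<'E'
import numpy as np, cv2
from cell import robot
def cam(n): return robot.read_camera(n)
def px(c,P):
    r,_=cv2.Rodrigues(np.array(c["R"])); 
    return cv2.projectPoints(np.array(P,float).reshape(-1,1,3),r,np.array(c["t"]),np.array(c["mtx"]),np.array(c["distortion"]))[0].reshape(-1,2)
def w(c,uv,z):
    n=cv2.undistortPoints(np.array(uv,float).reshape(-1,1,2),np.array(c["mtx"]),np.array(c["distortion"])).reshape(-1,2)
    R=np.array(c["R"]);d=np.c_[n,np.ones(len(n))]@R; o=-R.T@np.array(c["t"])
    z=np.broadcast_to(z,len(n)); return o+d*((z-o[2])/d[:,2])[:,None]
def crop(f,x0,y0,x1,y1,s):
    g=cv2.resize(f[y0:y1,x0:x1],None,fx=s,fy=s,interpolation=cv2.INTER_CUBIC)
    for x in range(-(-x0//10)*10,x1,10):
        cv2.line(g,(int((x-x0)*s),0),(int((x-x0)*s),10 if x%50==0 else 4),(0,255,255),1)
        if x%20==0: cv2.putText(g,str(x),(int((x-x0)*s),20),0,.35,(0,255,255),1)
    for y in range(-(-y0//10)*10,y1,10):
        cv2.line(g,(0,int((y-y0)*s)),(6,int((y-y0)*s)),(0,255,255),1)
        if y%20==0: cv2.putText(g,str(y),(8,int((y-y0)*s)+4),0,.35,(0,255,255),1)
    return g
E
python3 - <<'E'
import cv2,numpy as np
from h import crop
f=cv2.imread("pics/top0.png")
a=crop(f,400,130,530,290,3.5);b=crop(f,205,250,285,310,4);c=crop(f,320,245,370,310,4)
o=np.zeros((560,780,3),np.uint8);o[:a.shape[0],:a.shape[1]]=a;o[:240,458:778]=b;o[245:505,458:658]=c
cv2.imwrite("pics/z0.png",o)
E
```

```text
(no output)
```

View pics/z0.png

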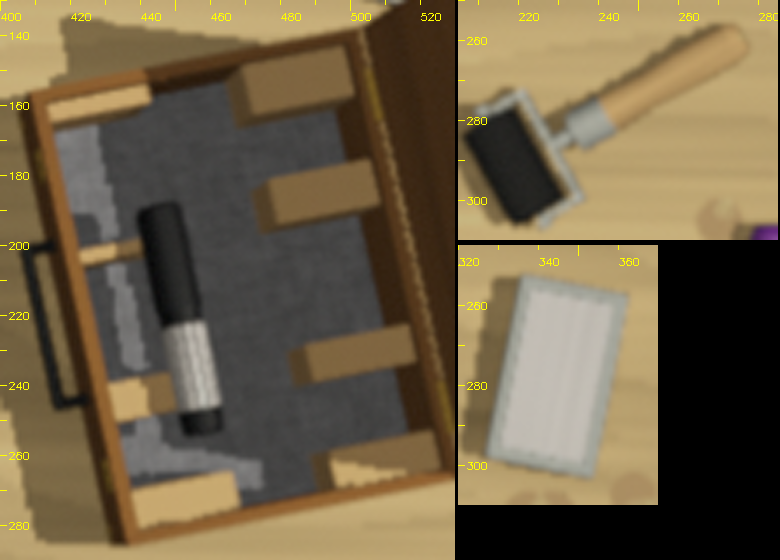

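Run:
```python
from h import *
c=cam("top")
def A(p): return np.array([[x/3.5+400,y/3.5+130] for x,y in p])
def B(p): return np.array([[(x-458)/4+205,y/4+250] for x,y in p])
def C(p): return np.array([[(x-458)/4+320,(y-245)/4+245] for x,y in p])
def fit(W,M):
    W=np.array(W)[:,:2];M=np.array(M,float);m0=M.mean(0);w0=W.mean(0)
    a=M-m0;b=W-w0;th=np.arctan2((a[:,0]*b[:,1]-a[:,1]*b[:,0]).sum(),(a*b).sum())
    R=np.array([[np.cos(th),-np.sin(th)],[np.sin(th),np.cos(th)]]);t=w0-R@m0
    print("pos",t.round(4),"yaw",th.round(4),"res mm",(1e3*(W-(M@R.T+t))).round(1).tolist());return t,th
t,th=fit(w(c,A([(30,95),(122,545),(455,478),(365,28)]),.054),[(.131,.095),(-.131,.095),(-.131,-.095),(.131,-.095)])
m=w(c,A([(205,432),(158,205)]),.059);print("marker ends",m.round(4),np.linalg.norm(m[1]-m[0]),"yaw",np.arctan2(*(m[1]-m[0])[[1,0]]))
fit(w(c,B([(743,40),(590,122),(510,166)]),[.011,.011,.022]),[(-.073,0),(.015,0),(.059,0)])
fit(w(c,C([(525,275),(628,297),(592,478),(487,457)]),.02),[(.0475,.028),(.0475,-.028),(-.0475,-.028),(-.0475,.028)])
# side check of case
s=cam("side");R=np.array([[np.cos(th),-np.sin(th)],[np.sin(th),np.cos(th)]])
P=[list(R@[x,y]+t)+[.054] for x,y in[(.131,.095),(-.131,.095)]];print(px(s,P))
q=robot.observe();print(q["tool_pos"],q["tool_rot"],q["time"])
```

```text
pos [ 0.5678 -0.1341] yaw 0.1997 res mm [[-3.7, 0.4], [0.8, 0.7], [2.9, 2.0], [0.1, -3.1]]
marker ends [[ 0.4843 -0.111   0.059 ]
 [ 0.6109 -0.0854  0.059 ]] 0.12912258108148622 yaw 0.2000984430270975
pos [0.432  0.3115] yaw 2.0889 res mm [[0.0, -0.5], [0.5, 0.4], [-0.6, 0.1]]
pos [0.434  0.1071] yaw -0.1876 res mm [[-1.0, -1.3], [-0.9, 1.7], [1.4, 1.0], [0.5, -1.3]]
[[318.27723725 183.07405241]
 [409.83189397 226.25043453]]
[ 0.17346587 -0.49525508  0.22630566] [-3.14066132e+00 -1.38018876e-04  3.36799658e-01] 0.2
```

The first measurement has residuals of about 3 mm on the case. I'll check the case, tin and brayer models by drawing them over both views.

```bash
cat > ov.py <<'E'
from h import *
def tf(t,th,P):
    P=np.array(P,float);R=np.array([[np.cos(th),-np.sin(th)],[np.sin(th),np.cos(th)]])
    return np.c_[P[:,:2]@R.T+t[:2],P[:,2]]
def box(x0,x1,y0,y1,z): return [(x0,y0,z),(x1,y0,z),(x1,y1,z),(x0,y1,z)]
RIBS=[(a,b,s*28,s*87) for s in(1,-1) for a,b in[(-123,-101),(-61,-40)]]+[(30,37,28,87),(113,123,28,87),(30,56,-87,-28),(94,123,-87,-28)]
def polys(case,tin,br):
    o=[tf(*case,np.array(box(-131,131,-95,95,54))/1e3)]
    o+=[tf(*case,np.array(box(a,b,c,d,46))/1e3) for a,b,c,d in RIBS]
    o+=[tf(*tin,np.array(box(-47.5,47.5,-28,28,20))/1e3)]
    o+=[tf(*br,np.array(box(-75,24,-11,11,11))/1e3),tf(*br,np.array(box(43,75,-27,27,16))/1e3)]
    return o
def view(c,n,case,tin,br,x0,y0,x1,y1,s):
    g=crop(c["frame"],x0,y0,x1,y1,s)
    for p in polys(case,tin,br):
        q=((px(c,p)-[x0,y0]+.5)*s-.5);cv2.polylines(g,[np.round(q).astype(int)],True,(0,0,255),1)
    return g
E
python3 - <<'E'
from ov import *
K=(np.array([.5678,-.1341]),.1997),(np.array([.434,.1071]),-.1876),(np.array([.432,.3115]),2.0889)
a=view(cam("top"),"top",*K,400,130,535,295,3)
s=cam("side");b=view(s,"side",*K,310,145,450,240,2.7);d=view(s,"side",*K,240,245,380,370,2.3)
e=view(cam("top"),"t",*K,200,245,290,315,2.7)
o=np.zeros((560,790,3),np.uint8)
for g,x,y in((a,0,0),(b,408,0),(d,408,262)):
    g=g[:560-y,:790-x];o[y:y+g.shape[0],x:x+g.shape[1]]=g
cv2.imwrite("pics/ov1.png",o)
E
```

```text
(no output)
```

View pics/ov1.png

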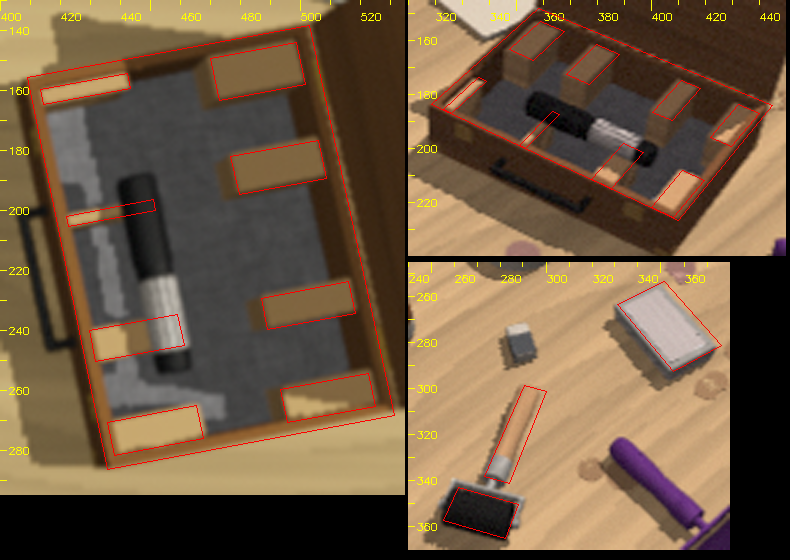

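The overlay matches the case to about 1 px (2 mm), and the tin and brayer to about 2 px. That's within the grip and fit margins, so I'll start moving.

```bash
cat > go.py <<'E'
import sys,numpy as np
from cell import robot
# usage: go.py psi x,y,z [x,y,z...] : turn first to psi, then shifts (mm, tool axes) for straight legs
o=robot.observe();p=np.array(o["tool_pos"])*1e3;psi0=o["tool_rot"][2];psi=float(sys.argv[1])
d=psi0-psi;d=(d+np.pi)%(2*np.pi)-np.pi
print("t",round(o["time"],2),"pos",p.round(1),"rot",np.round(o["tool_rot"],4),"turn",round(d,3),"F",np.round(o["contact_force"],1),"open",round(o["opening"],4))
for a in sys.argv[2:]:
    q=np.array([float(v) for v in a.split(",")])
    w=q-p;s=[np.cos(psi)*w[0]+np.sin(psi)*w[1],np.sin(psi)*w[0]-np.cos(psi)*w[1],-w[2]]
    n=int(np.ceil(np.linalg.norm(w)/58));print(a,"shift",np.round(s,1),"rows",n,"each",np.round(np.array(s)/n,1));p=q
E
cat > case.py <<'E'
import numpy as np
T=np.array([567.8,-134.1]);TH=.1997
def C(x,y): c,s=np.cos(TH),np.sin(TH);return (T+[c*x-s*y,s*x+c*y]).round(1)
E
python3 go.py 0.2 400,-100,270 547.6,-98.2,150 547.6,-98.2,48; python3 -c "
from case import *
for p in [(-83,0),(-5,0),(75,12),(75,0),(-12,39),(0,-160),(0,-95)]: print(p,C(*p))"
```

```text
t 0.35 pos [ 173.5 -495.5  226.6] rot [-3.1414 -0.      0.3368] turn 0.137 F [-0.   0.1 -1.1] open 0.0916
400,-100,270 shift [ 300.5 -342.6  -43.4] rows 8 each [ 37.6 -42.8  -5.4]
547.6,-98.2,150 shift [145.   27.6 120. ] rows 4 each [36.3  6.9 30. ]
547.6,-98.2,48 shift [  0.   0. 102.] rows 2 each [ 0.  0. 51.]
(-83, 0) [ 486.4 -150.6]
(-5, 0) [ 562.9 -135.1]
(75, 12) [ 638.9 -107.5]
(75, 0) [ 641.3 -119.2]
(-12, 39) [548.3 -98.3]
(0, -160) [ 599.5 -290.9]
(0, -95) [ 586.6 -227.2]
```

Call:
apply_moves(rows=[{"xyz":[0,0,0],"turn":0.137},{"xyz":[38,-43,-6],"turn":0},{"xyz":[38,-43,-6],"turn":0},{"xyz":[38,-43,-6],"turn":0},{"xyz":[38,-43,-6],"turn":0},{"xyz":[37,-43,-5],"turn":0},{"xyz":[37,-43,-5],"turn":0},{"xyz":[37,-43,-5],"turn":0},{"xyz":[38,-42,-5],"turn":0}], gripper=0.49)

```text
time: 1.48
tool_pos: [0.4011, -0.0979, 0.2712]
tool_rot: [3.141, -0.001, 0.2]
contact_force: [0.3, -0.6, 0.1]
opening: 0.045
```

Call:
apply_moves(rows=[{"xyz":[36,7,30],"turn":0},{"xyz":[36,7,30],"turn":0},{"xyz":[36,7,30],"turn":0},{"xyz":[36,7,30],"turn":0},{"xyz":[0,0,0],"turn":0}])

```text
time: 2.1
tool_pos: [0.5473, -0.0979, 0.1474]
tool_rot: [-3.139, 0.005, 0.201]
contact_force: [-0.6, -0.5, 0.6]
opening: 0.0452
```

```bash
python3 go.py 0.2 547.6,-98.2,48
```

```text
t 2.1 pos [547.3 -97.9 147.4] rot [-3.139   0.0046  0.2006] turn 0.001 F [-0.6 -0.5  0.6] open 0.0452
547.6,-98.2,48 shift [ 0.3  0.3 99.4] rows 2 each [ 0.1  0.2 49.7]
```

Call:
apply_moves(rows=[{"xyz":[0,0,40],"turn":0},{"xyz":[0,0,35],"turn":0},{"xyz":[0,0,20],"turn":0},{"xyz":[0,0,7],"turn":0},{"xyz":[0,0,0],"turn":0}])

```text
time: 2.72
tool_pos: [0.5472, -0.0987, 0.0496]
tool_rot: [3.141, -0.001, 0.2]
contact_force: [-0.2, 0.4, 0.7]
opening: 0.0452
```

Call:
apply_moves(rows=[{"xyz":[0,0,0],"turn":0},{"xyz":[0,0,0],"turn":0},{"xyz":[0,0,0],"turn":0},{"xyz":[0,0,0],"turn":0}], gripper=0.1, newtons=15)

```text
time: 3.22
tool_pos: [0.5475, -0.0986, 0.0494]
tool_rot: [3.141, -0.001, 0.2]
contact_force: [-0.3, 0.8, 6.0]
opening: 0.0258
```

Call:
apply_moves(rows=[{"xyz":[0,0,-20],"turn":0},{"xyz":[0,0,-30],"turn":0},{"xyz":[0,0,-25],"turn":0},{"xyz":[0,0,0],"turn":0}])

```text
time: 3.72
tool_pos: [0.5482, -0.0988, 0.1252]
tool_rot: [3.14, -0.003, 0.2]
contact_force: [-0.3, -0.1, -1.3]
opening: 0.0259
```

Call:
apply_moves(rows=[{"xyz":[0,0,0],"turn":-0.1745},{"xyz":[0,0,0],"turn":-0.1745},{"xyz":[0,0,0],"turn":-0.1745},{"xyz":[0,0,0],"turn":-0.1745},{"xyz":[0,0,0],"turn":-0.1745},{"xyz":[0,0,0],"turn":-0.1745},{"xyz":[0,0,0],"turn":-0.1745},{"xyz":[0,0,0],"turn":-0.1745},{"xyz":[0,0,0],"turn":-0.1745},{"xyz":[0,0,0],"turn":0}])

```text
time: 4.97
tool_pos: [0.5464, -0.0982, 0.1223]
tool_rot: [-3.139, -0.001, 1.769]
contact_force: [-1.4, 0.1, -0.9]
opening: 0.0259
```

```bash
python3 go.py 1.7705 486.4,-150.6,125 486.4,-150.6,13
```

```text
t 4.97 pos [546.4 -98.2 122.3] rot [-3.1395e+00 -1.1000e-03  1.7687e+00] turn -0.002 F [-1.4  0.1 -0.9] open 0.0259
486.4,-150.6,125 shift [-39.4 -69.2  -2.7] rows 2 each [-19.7 -34.6  -1.4]
486.4,-150.6,13 shift [  0.   0. 112.] rows 2 each [ 0.  0. 56.]
```

Call:
apply_moves(rows=[{"xyz":[-13,-23,0],"turn":0},{"xyz":[-13,-23,0],"turn":0},{"xyz":[-13,-23,0],"turn":0},{"xyz":[0,0,20],"turn":0},{"xyz":[0,0,10],"turn":0},{"xyz":[0,0,0],"turn":0}])

```text
time: 5.72
tool_pos: [0.4868, -0.1499, 0.0927]
tool_rot: [-3.14, -0.001, 1.769]
contact_force: [0.1, 0.1, 0.4]
opening: 0.0254
```

```bash
python3 go.py 1.7705 486.4,-150.6,13
python3 - <<'E'
from ov import *
K=(np.array([.5678,-.1341]),.1997),(np.array([.434,.1071]),-.1876),(np.array([.432,.3115]),2.0889)
a=view(cam("top"),"t",*K,400,130,535,295,3);b=view(cam("side"),"s",*K,310,145,450,260,2.7)
o=np.zeros((495,790,3),np.uint8);o[:,:405]=a;o[:b.shape[0],410:788]=b[:,:378];cv2.imwrite("pics/p2.png",o)
E
```

```text
t 5.72 pos [ 486.8 -149.9   92.7] rot [-3.1398e+00 -1.3000e-03  1.7689e+00] turn -0.002 F [0.1 0.1 0.4] open 0.0254
486.4,-150.6,13 shift [-0.6 -0.5 79.7] rows 2 each [-0.3 -0.3 39.9]
```

View pics/p2.png

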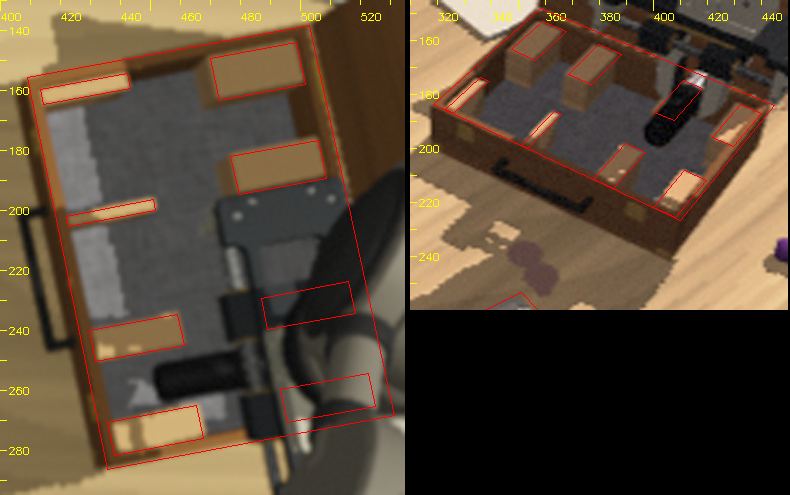

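The marker is square to the narrow bay, centred at about (452,255) between the rib outlines. Lowering it now.

Call:
apply_moves(rows=[{"xyz":[0,0,25],"turn":0},{"xyz":[0,0,25],"turn":0},{"xyz":[0,0,15],"turn":0},{"xyz":[0,0,10],"turn":0},{"xyz":[0,0,5],"turn":0},{"xyz":[0,0,1],"turn":0},{"xyz":[0,0,0],"turn":0}])

```text
time: 6.7
tool_pos: [0.4875, -0.1505, 0.0131]
tool_rot: [3.141, 0.001, 1.77]
contact_force: [-0.5, 0.7, -0.0]
opening: 0.0252
```

Call:
apply_moves(rows=[{"xyz":[0,0,1],"turn":0},{"xyz":[0,0,0],"turn":0}])

```text
time: 6.95
tool_pos: [0.4873, -0.1504, 0.0119]
tool_rot: [3.141, 0.0, 1.77]
contact_force: [-0.0, 0.0, -0.8]
opening: 0.0257
```

Call:
apply_moves(rows=[{"xyz":[0,0,0],"turn":0},{"xyz":[0,0,0],"turn":0},{"xyz":[0,0,0],"turn":0},{"xyz":[0,0,0],"turn":0}], gripper=0.42)

```text
time: 7.45
tool_pos: [0.4872, -0.1504, 0.0117]
tool_rot: [-3.142, 0.0, 1.77]
contact_force: [-0.2, 0.6, 0.0]
opening: 0.0383
```

Call:
apply_moves(rows=[{"xyz":[0,0,-20],"turn":0},{"xyz":[0,0,-40],"turn":0},{"xyz":[0,0,-50],"turn":0},{"xyz":[0,0,-30],"turn":0},{"xyz":[0,0,0],"turn":0}])

```text
time: 8.07
tool_pos: [0.4885, -0.1509, 0.1541]
tool_rot: [3.137, 0.003, 1.77]
contact_force: [-0.6, 0.6, -0.7]
opening: 0.0383
```

```bash
python3 go.py 2.954 434,107.1,150 434,107.1,4
```

```text
t 8.07 pos [ 488.5 -150.9  154.1] rot [3.1373 0.0033 1.7704] turn -1.184 F [-0.6  0.6 -0.7] open 0.0383
434,107.1,150 shift [101.7 243.3   4.1] rows 5 each [20.3 48.7  0.8]
434,107.1,4 shift [  0.   0. 146.] rows 3 each [ 0.   0.  48.7]
```

Call:
apply_moves(rows=[{"xyz":[53,0,0],"turn":0},{"xyz":[53,0,0],"turn":0},{"xyz":[53,-1,0],"turn":0},{"xyz":[53,-1,0],"turn":0},{"xyz":[52,0,0],"turn":0},{"xyz":[0,0,0],"turn":-0.169},{"xyz":[0,0,0],"turn":-0.169},{"xyz":[0,0,0],"turn":-0.169},{"xyz":[0,0,0],"turn":-0.169},{"xyz":[0,0,0],"turn":-0.169}], gripper=0.95)

```text
time: 9.32
tool_pos: [0.4322, 0.1079, 0.1504]
tool_rot: [-3.14, -0.002, 2.621]
contact_force: [-0.4, 0.5, -0.8]
opening: 0.0871
```

Call:
apply_moves(rows=[{"xyz":[0,0,0],"turn":-0.169},{"xyz":[0,0,0],"turn":-0.169},{"xyz":[0,0,40],"turn":0},{"xyz":[0,0,30],"turn":0},{"xyz":[0,0,0],"turn":0}])

```text
time: 9.95
tool_pos: [0.4306, 0.1078, 0.0792]
tool_rot: [-3.14, -0.007, 2.953]
contact_force: [0.3, 1.0, -0.1]
opening: 0.087
```

```bash
python3 go.py 2.954 434,107.1,4;python3 - <<'E'
from ov import *
K=(np.array([.5678,-.1341]),.1997),(np.array([.434,.1071]),-.1876),(np.array([.432,.3115]),2.0889)
a=view(cam("top"),"t",*K,400,130,535,295,3);b=view(cam("side"),"s",*K,310,145,450,240,2.7);d=view(cam("side"),"s",*K,250,210,410,320,2.35)
o=np.zeros((530,790,3),np.uint8);o[:495,:405]=a;o[:b.shape[0],410:788]=b[:,:378];o[262:262+d.shape[0],410:410+d.shape[1]]=d;cv2.imwrite("pics/p3.png",o)
E
```

```text
t 9.95 pos [430.6 107.8  79.2] rot [-3.1397 -0.0066  2.9532] turn -0.001 F [ 0.3  1.  -0.1] open 0.087
434,107.1,4 shift [-3.5 -0.  75.2] rows 2 each [-1.7 -0.  37.6]
```

View pics/p3.png

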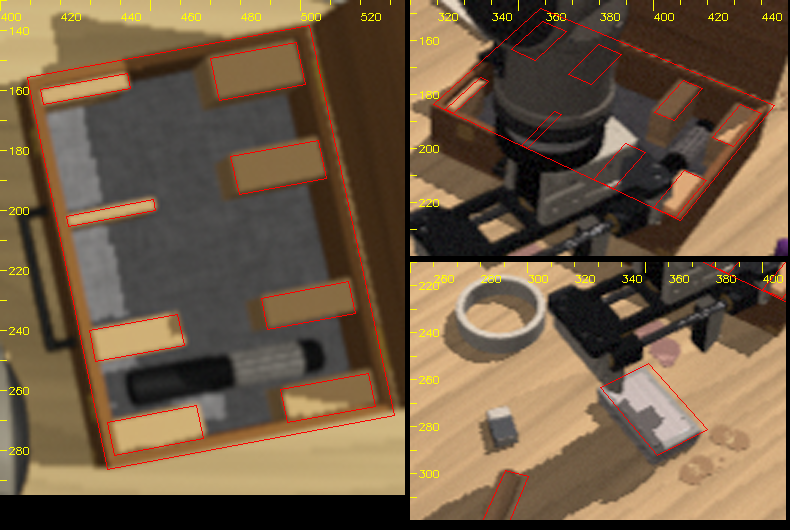

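The marker lies flat in the narrow bay, spanning (440,257)–(502,248). The open fingers straddle the tin.

Call:
apply_moves(rows=[{"xyz":[-3,0,35],"turn":0},{"xyz":[0,0,25],"turn":0},{"xyz":[0,0,12],"turn":0},{"xyz":[0,0,5],"turn":0},{"xyz":[0,0,0],"turn":0}])

```text
time: 10.72
tool_pos: [0.4364, 0.1075, 0.0052]
tool_rot: [3.141, 0.001, 2.953]
contact_force: [0.3, -0.3, 0.2]
opening: 0.0867
```

Call:
apply_moves(rows=[{"xyz":[0,0,0],"turn":0},{"xyz":[0,0,0],"turn":0},{"xyz":[0,0,0],"turn":0},{"xyz":[0,0,0],"turn":0},{"xyz":[0,0,0],"turn":0}], gripper=0.45, newtons=20)

```text
time: 11.35
tool_pos: [0.4362, 0.1075, 0.0049]
tool_rot: [3.141, 0.001, 2.953]
contact_force: [-0.5, 1.4, 4.1]
opening: 0.0557
```

Call:
apply_moves(rows=[{"xyz":[0,0,-20],"turn":0},{"xyz":[0,0,-40],"turn":0},{"xyz":[0,0,-40],"turn":0},{"xyz":[0,0,-30],"turn":0},{"xyz":[0,0,0],"turn":0.1685},{"xyz":[0,0,0],"turn":0.1685},{"xyz":[0,0,0],"turn":0.1685},{"xyz":[0,0,0],"turn":0.1685},{"xyz":[0,0,0],"turn":0.1685},{"xyz":[0,0,0],"turn":0.1685}])

```text
time: 12.6
tool_pos: [0.4354, 0.1073, 0.1343]
tool_rot: [-3.14, -0.0, 1.937]
contact_force: [-0.1, 0.0, -2.3]
opening: 0.0556
```

Call:
apply_moves(rows=[{"xyz":[0,0,0],"turn":0.172},{"xyz":[0,0,0],"turn":0}])

```text
time: 12.85
tool_pos: [0.4355, 0.1073, 0.1344]
tool_rot: [-3.141, 0.0, 1.772]
contact_force: [-0.5, -0.6, -1.2]
opening: 0.0559
```

```bash
python3 go.py 1.7705 562.9,-135.1,135
```

```text
t 12.85 pos [435.5 107.3 134.4] rot [-3.1406e+00  1.0000e-04  1.7718e+00] turn 0.001 F [-0.5 -0.6 -1.2] open 0.0559
562.9,-135.1,135 shift [-262.9   76.7   -0.6] rows 5 each [-52.6  15.3  -0.1]
```

Call:
apply_moves(rows=[{"xyz":[-50,15,0],"turn":0},{"xyz":[-50,15,0],"turn":0},{"xyz":[-50,15,0],"turn":0},{"xyz":[-50,15,0],"turn":0},{"xyz":[-40,10,0],"turn":0},{"xyz":[-23,7,0],"turn":0},{"xyz":[0,0,30],"turn":0},{"xyz":[0,0,30],"turn":0},{"xyz":[0,0,0],"turn":0}])

```text
time: 13.98
tool_pos: [0.5616, -0.1345, 0.0723]
tool_rot: [-3.137, -0.003, 1.773]
contact_force: [0.2, 0.1, -0.4]
opening: 0.0559
```

```bash
python3 go.py 1.7705 562.9,-135.1,12.9
```

```text
t 13.97 pos [ 561.6 -134.5   72.3] rot [-3.1365e+00 -3.1000e-03  1.7732e+00] turn 0.003 F [ 0.2  0.1 -0.4] open 0.0559
562.9,-135.1,12.9 shift [-0.8  1.1 59.4] rows 2 each [-0.4  0.6 29.7]
```

Call:
apply_moves(rows=[{"xyz":[0,0,20],"turn":0},{"xyz":[0,0,15],"turn":0},{"xyz":[0,0,12],"turn":0},{"xyz":[0,0,8],"turn":0},{"xyz":[0,0,4],"turn":0},{"xyz":[0,0,1],"turn":0},{"xyz":[0,0,0],"turn":0}])

```text
time: 14.85
tool_pos: [0.5637, -0.1352, 0.015]
tool_rot: [3.141, 0.0, 1.77]
contact_force: [0.8, -0.2, -2.1]
opening: 0.0555
```

Call:
apply_moves(rows=[{"xyz":[0,0,0.7],"turn":0},{"xyz":[0,0,0.7],"turn":0},{"xyz":[0,0,0.5],"turn":0},{"xyz":[0,0,0],"turn":0}])

```text
time: 15.35
tool_pos: [0.5635, -0.1351, 0.013]
tool_rot: [3.141, 0.0, 1.77]
contact_force: [-0.1, -0.1, 0.3]
opening: 0.0558
```

Contact is just beginning (the force went from -2.1 to +0.3 N). I'll go 0.4 mm lower and release.

Call:
apply_moves(rows=[{"xyz":[0,0,0.4],"turn":0},{"xyz":[0,0,0],"turn":0}])

```text
time: 15.6
tool_pos: [0.5635, -0.1351, 0.0129]
tool_rot: [3.141, 0.0, 1.77]
contact_force: [-1.7, 0.5, 5.2]
opening: 0.0559
```

Call:
apply_moves(rows=[{"xyz":[0,0,0],"turn":0},{"xyz":[0,0,0],"turn":0},{"xyz":[0,0,0],"turn":0},{"xyz":[0,0,0],"turn":0}], gripper=0.73)

```text
time: 16.1
tool_pos: [0.5635, -0.1351, 0.0123]
tool_rot: [-3.142, 0.0, 1.77]
contact_force: [0.3, -0.1, 0.4]
opening: 0.0669
```

Call:
apply_moves(rows=[{"xyz":[0,0,-20],"turn":0},{"xyz":[0,0,-40],"turn":0},{"xyz":[0,0,-50],"turn":0},{"xyz":[0,0,-30],"turn":0},{"xyz":[0,0,0],"turn":0}])

```text
time: 16.73
tool_pos: [0.5649, -0.1356, 0.1551]
tool_rot: [3.137, 0.003, 1.77]
contact_force: [1.0, -0.3, 0.2]
opening: 0.0671
```

```bash
python3 - <<'E'
import numpy as np
a=2.0889;print("grip", 432+12*np.cos(a),311.5+12*np.sin(a))
E
python3 go.py 1.7705 426.1,321.9,150; python3 go.py 2.089 426.1,321.9,150
```

```text
grip 426.05719708004943 321.925118390437
t 16.73 pos [ 564.9 -135.6  155.1] rot [3.1368e+00 3.1000e-03 1.7703e+00] turn -0.0 F [ 1.  -0.3  0.2] open 0.0671
426.1,321.9,150 shift [475.9 -45.3   5.1] rows 9 each [52.9 -5.   0.6]
t 16.73 pos [ 564.9 -135.6  155.1] rot [3.1368e+00 3.1000e-03 1.7703e+00] turn -0.319 F [ 1.  -0.3  0.2] open 0.0671
426.1,321.9,150 shift [466.2 106.    5.1] rows 9 each [51.8 11.8  0.6]
```

Call:
apply_moves(rows=[{"xyz":[53,-5,0],"turn":0},{"xyz":[53,-5,0],"turn":0},{"xyz":[53,-5,0],"turn":0},{"xyz":[53,-5,0],"turn":0},{"xyz":[53,-5,0],"turn":0},{"xyz":[53,-5,0],"turn":0},{"xyz":[53,-5,0],"turn":0},{"xyz":[53,-5,0],"turn":0},{"xyz":[52,-5,0],"turn":-0.1595},{"xyz":[0,0,0],"turn":-0.1595}])

```text
time: 17.98
tool_pos: [0.4229, 0.3253, 0.1508]
tool_rot: [-3.139, -0.001, 2.099]
contact_force: [-0.1, -0.0, -0.1]
opening: 0.0671
```

Call:
apply_moves(rows=[{"xyz":[0,0,40],"turn":0},{"xyz":[0,0,40],"turn":0},{"xyz":[0,0,0],"turn":0}])

```text
time: 18.35
tool_pos: [0.4224, 0.3211, 0.0689]
tool_rot: [-3.133, -0.0, 2.089]
contact_force: [0.8, 0.0, 0.8]
opening: 0.0671
```

```bash
python3 go.py 2.089 426.1,321.9,3;python3 - <<'E'
from ov import *
K=(np.array([.5678,-.1341]),.1997),(np.array([.434,.1071]),-.1876),(np.array([.432,.3115]),2.0889)
a=view(cam("top"),"t",*K,400,130,535,295,3);b=view(cam("side"),"s",*K,310,145,450,240,2.7);d=view(cam("side"),"s",*K,230,280,370,390,2.6)
o=np.zeros((550,790,3),np.uint8);o[:495,:405]=a;o[:b.shape[0],410:788]=b[:,:378];o[262:262+d.shape[0],410:410+d.shape[1]]=d;cv2.imwrite("pics/p4.png",o)
E
```

```text
t 18.35 pos [422.4 321.1  68.9] rot [-3.1329 -0.      2.0894] turn 0.0 F [0.8 0.  0.8] open 0.0671
426.1,321.9,3 shift [-1.1  3.6 65.9] rows 2 each [-0.6  1.8 32.9]
```

View pics/p4.png

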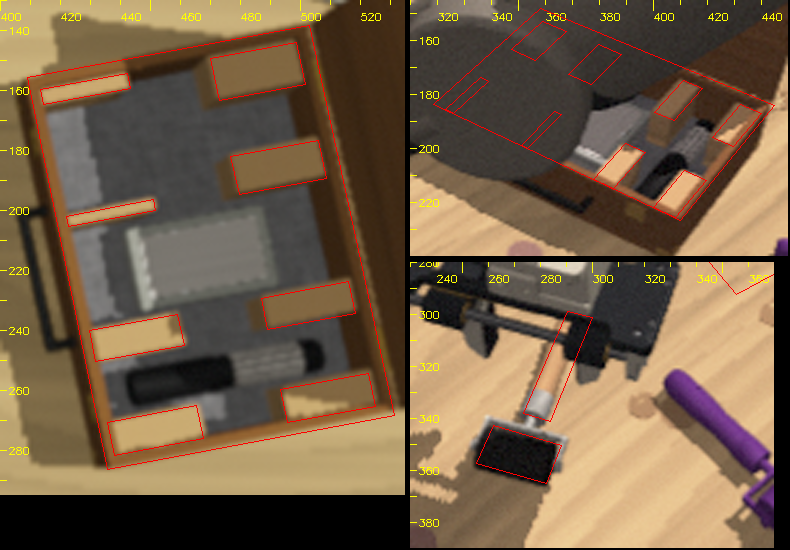

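The tin lies flat in the middle bay, centred near (465,217). The brayer handle is between the open fingers, so I'll descend.

Call:
apply_moves(rows=[{"xyz":[0,0,30],"turn":0},{"xyz":[0,0,20],"turn":0},{"xyz":[0,0,12],"turn":0},{"xyz":[0,0,5],"turn":0},{"xyz":[0,0,0],"turn":0}])

```text
time: 19.12
tool_pos: [0.4255, 0.3228, 0.0059]
tool_rot: [3.141, 0.0, 2.089]
contact_force: [0.0, -0.0, 0.5]
opening: 0.0672
```

Call:
apply_moves(rows=[{"xyz":[0,0,2.5],"turn":0},{"xyz":[0,0,0],"turn":0}])

```text
time: 19.38
tool_pos: [0.4252, 0.3226, 0.0032]
tool_rot: [3.141, 0.0, 2.089]
contact_force: [-0.5, 0.2, 0.0]
opening: 0.0672
```

Call:
apply_moves(rows=[{"xyz":[0,0,0],"turn":0},{"xyz":[0,0,0],"turn":0},{"xyz":[0,0,0],"turn":0},{"xyz":[0,0,0],"turn":0},{"xyz":[0,0,0],"turn":0}], gripper=0.1, newtons=30)

```text
time: 20.0
tool_pos: [0.4253, 0.3226, 0.0029]
tool_rot: [3.141, 0.0, 2.089]
contact_force: [-0.1, -0.4, -0.0]
opening: 0.0215
```

Call:
apply_moves(rows=[{"xyz":[0,0,-20],"turn":0},{"xyz":[0,0,-40],"turn":0},{"xyz":[0,0,-40],"turn":0},{"xyz":[0,0,-30],"turn":0},{"xyz":[0,0,0],"turn":0.159},{"xyz":[0,0,0],"turn":0.159},{"xyz":[0,0,0],"turn":0}])

```text
time: 20.88
tool_pos: [0.4247, 0.3224, 0.1326]
tool_rot: [-3.141, 0.0, 1.773]
contact_force: [-0.2, 1.4, -2.8]
opening: 0.0212
```

```bash
python3 go.py 1.7705 638.9,-107.5,133;python3 - <<'E'
from ov import *
a=crop(cam("top")["frame"],180,220,320,360,3.5);b=crop(cam("side")["frame"],200,220,350,360,2.0)
o=np.zeros((490,795,3),np.uint8);o[:,:490]=a;o[:280,492:792]=b;cv2.imwrite("pics/p5.png",o)
E
```

```text
t 20.88 pos [424.7 322.4 132.6] rot [-3.1408e+00  3.0000e-04  1.7727e+00] turn 0.002 F [-0.2  1.4 -2.8] open 0.0212
638.9,-107.5,133 shift [-4.638e+02  1.246e+02 -4.000e-01] rows 9 each [-51.5  13.8  -0. ]
```

View pics/p5.png

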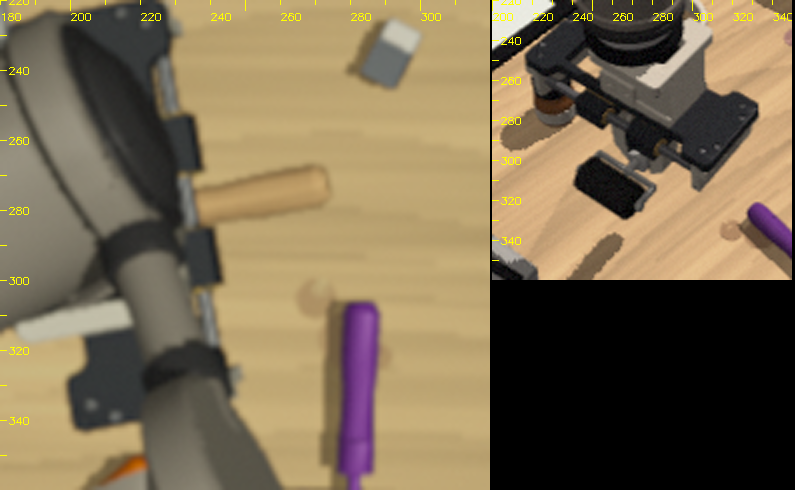

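Run:
```python
from ov import *
c=cam("top");P=np.array([[200,207],[327,184]])/3.5+[180,220]
for z in(.13,.1406,.15):
    q=w(c,P,z);print(z,q.round(4).tolist(),"dist tail-tcp",np.linalg.norm(q[1][:2]-[.4247,.3224]),"yaw",np.arctan2(*(q[0]-q[1])[[1,0]]))
```

```text
0.13 [[0.4275, 0.3036, 0.13], [0.4404, 0.2382, 0.13]] dist tail-tcp 0.08564349231210074 yaw 1.7661734991020648
0.1406 [[0.4275, 0.3016, 0.1406], [0.4403, 0.2369, 0.1406]] dist tail-tcp 0.08688467707564702 yaw 1.7661734991020648
0.15 [[0.4275, 0.2997, 0.15], [0.4401, 0.2358, 0.15]] dist tail-tcp 0.08798697500185415 yaw 1.7661734991020648
```

Call:
apply_moves(rows=[{"xyz":[-50,14,0],"turn":0},{"xyz":[-50,14,0],"turn":0},{"xyz":[-50,14,0],"turn":0},{"xyz":[-50,14,0],"turn":0},{"xyz":[-50,14,0],"turn":0},{"xyz":[-50,14,0],"turn":0},{"xyz":[-50,14,0],"turn":0},{"xyz":[-50,14,0],"turn":0},{"xyz":[-40,10,0],"turn":0},{"xyz":[-24,3,0],"turn":0}])

```text
time: 22.28
tool_pos: [0.6403, -0.1092, 0.1323]
tool_rot: [-3.141, -0.0, 1.771]
contact_force: [0.1, 0.2, -1.7]
opening: 0.0213
```

Call:
apply_moves(rows=[{"xyz":[0,0,25],"turn":0},{"xyz":[0,0,20],"turn":0},{"xyz":[0,0,0],"turn":0}])

```text
time: 22.65
tool_pos: [0.6385, -0.1063, 0.086]
tool_rot: [-3.137, -0.002, 1.773]
contact_force: [0.2, 0.1, -1.9]
opening: 0.0212
```

```bash
python3 go.py 1.7705 638.9,-107.5,11;python3 - <<'E'
from ov import *
K=(np.array([.5678,-.1341]),.1997),(np.array([.434,.1071]),-.1876),(np.array([.432,.3115]),2.0889)
a=view(cam("top"),"t",*K,400,130,535,295,3);b=view(cam("side"),"s",*K,300,125,450,240,2.5)
o=np.zeros((495,790,3),np.uint8);o[:495,:405]=a;o[:b.shape[0],410:785]=b;cv2.imwrite("pics/p6.png",o)
E
```

```text
t 22.65 pos [ 638.5 -106.3   86. ] rot [-3.1375e+00 -2.3000e-03  1.7727e+00] turn 0.002 F [ 0.2  0.1 -1.9] open 0.0212
638.9,-107.5,11 shift [-1.3  0.2 75. ] rows 2 each [-0.6  0.1 37.5]
```

View pics/p6.png

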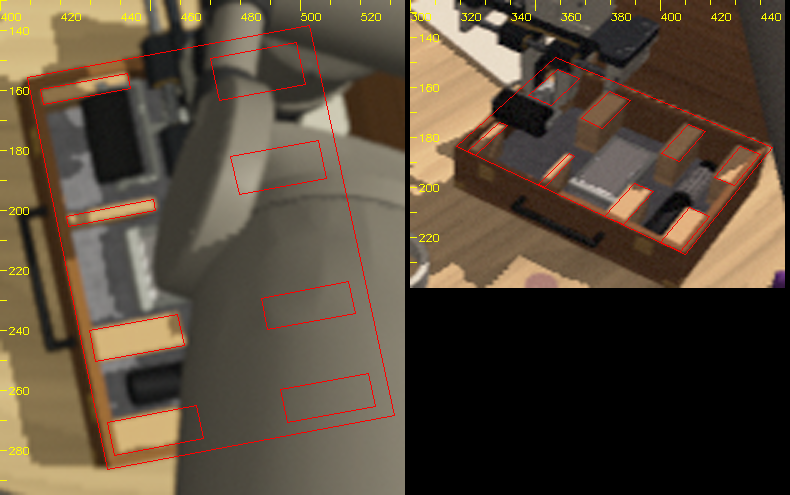

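```bash
python3 - <<'E'
from ov import *
from case import T,TH
c=cam("top");P=np.array([[112,137]])/3+[400,130]
for z in(.095,.105):
    q=w(c,P,z)[0,:2]*1e3-T;R=np.array([[np.cos(TH),np.sin(TH)],[-np.sin(TH),np.cos(TH)]]);print(R@q)
E
python3 go.py 1.7705 638.9,-107.5,11
```

```text
[73.54645025 57.79690911]
[71.82238006 60.22528237]
t 22.8 pos [ 640.5 -107.    89. ] rot [3.1403e+00 7.0000e-04 1.7723e+00] turn 0.002 F [ 0.1 -0.6 -2.1] open 0.0215
638.9,-107.5,11 shift [-0.2 -1.6 78. ] rows 2 each [-0.1 -0.8 39. ]
```

The roller is measured at case (73,59) against a target of (75,59), inside the ±6 mm fit. Lowering it.

Call:
apply_moves(rows=[{"xyz":[0,0,20],"turn":0},{"xyz":[0,0,20],"turn":0},{"xyz":[0,0,15],"turn":0},{"xyz":[0,0,12],"turn":0},{"xyz":[0,0,6],"turn":0},{"xyz":[0,0,3],"turn":0},{"xyz":[0,0,0],"turn":0}])

```text
time: 23.68
tool_pos: [0.6402, -0.1073, 0.0121]
tool_rot: [3.141, 0.0, 1.771]
contact_force: [-0.4, -0.5, -2.3]
opening: 0.021
```

Call:
apply_moves(rows=[{"xyz":[0,0,0.7],"turn":0},{"xyz":[0,0,0.6],"turn":0},{"xyz":[0,0,0],"turn":0}])

```text
time: 24.05
tool_pos: [0.6402, -0.1074, 0.0109]
tool_rot: [3.141, 0.0, 1.771]
contact_force: [0.5, -0.7, -0.9]
opening: 0.0211
```

Call:
apply_moves(rows=[{"xyz":[0,0,0],"turn":0},{"xyz":[0,0,0],"turn":0},{"xyz":[0,0,0],"turn":0},{"xyz":[0,0,0],"turn":0}], gripper=0.4)

```text
time: 24.55
tool_pos: [0.64, -0.1073, 0.0107]
tool_rot: [3.141, 0.0, 1.771]
contact_force: [-0.4, -0.4, -0.7]
opening: 0.0367
```

Call:
apply_moves(rows=[{"xyz":[0,0,-20],"turn":0},{"xyz":[0,0,-40],"turn":0},{"xyz":[0,0,-50],"turn":0},{"xyz":[0,0,-20],"turn":0},{"xyz":[0,0,0],"turn":0}])

```text
time: 25.18
tool_pos: [0.6409, -0.1075, 0.1425]
tool_rot: [3.138, 0.002, 1.771]
contact_force: [-0.3, 0.1, -1.0]
opening: 0.0365
```

All three are placed. Next I'll work out the lid angle and find the clutter behind the lid.

Run:
```python
from ov import *
from case import T,TH,C
c=cam("top");s=cam("side")
ends=np.array([[565,103],[600,260]])
R=np.array([[np.cos(TH),np.sin(TH)],[-np.sin(TH),np.cos(TH)]])
for th in np.arange(1.6,1.9,.05):
    P=[]
    for x in(131,-131):
        for h in(.5,10.5):
            y=-95+190*np.cos(th)-h*np.sin(th);z=54+190*np.sin(th)+h*np.cos(th)
            P.append(np.r_[C(x,y),z]/1e3)
    print(round(th,2),"edge y",round(-95+190*np.cos(th),1),px(c,P).round(0).tolist(),px(s,P).round(0)[[0,2]].tolist())
q=w(c,[[588,188],[600,275],[610,188],[625,280]],.05)
for p in q: print("clutter case xy",(R@(p[:2]*1e3-T)).round(0))
cv2.imwrite("pics/p7.png",np.hstack([crop(c["frame"],400,80,640,300,1.9)[:418,:400],crop(c["frame"],600,80,640,300,1.9),crop(s["frame"],310,50,470,240,2)]))if 0 else None
o=np.zeros((600,800,3),np.uint8);a=crop(c["frame"],400,80,640,310,1.8);b=crop(s["frame"],300,40,540,240,1.5)
o[:a.shape[0],:432]=a;o[:b.shape[0],436:796]=b;cv2.imwrite("pics/p7.png",o[:420])
```

```text
1.6 edge y -100.5 [[545.0, 104.0], [551.0, 103.0], [582.0, 264.0], [588.0, 263.0]] [[365.0, 83.0], [464.0, 117.0]]
1.65 edge y -110.0 [[551.0, 103.0], [557.0, 102.0], [587.0, 263.0], [593.0, 262.0]] [[367.0, 82.0], [465.0, 116.0]]
1.7 edge y -119.5 [[556.0, 102.0], [562.0, 101.0], [593.0, 262.0], [598.0, 261.0]] [[369.0, 81.0], [467.0, 114.0]]
1.75 edge y -128.9 [[562.0, 101.0], [567.0, 101.0], [598.0, 261.0], [603.0, 260.0]] [[371.0, 80.0], [468.0, 113.0]]
1.8 edge y -138.2 [[567.0, 101.0], [572.0, 100.0], [603.0, 260.0], [608.0, 259.0]] [[372.0, 79.0], [470.0, 112.0]]
1.85 edge y -147.4 [[571.0, 100.0], [576.0, 100.0], [608.0, 259.0], [613.0, 258.0]] [[374.0, 78.0], [471.0, 111.0]]
clutter case xy [   3. -242.]
clutter case xy [-169. -227.]
clutter case xy [  -5. -285.]
clutter case xy [-188. -274.]
```

View pics/p7.png

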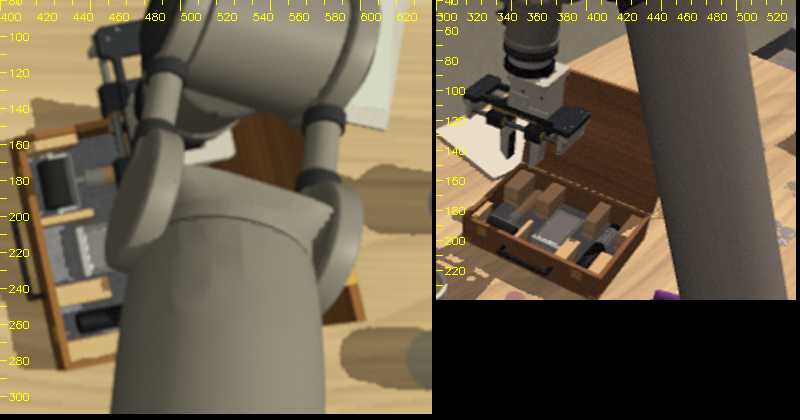

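The visible part of the box is packed flat: roller at (425,182), tin's end at (447,225) and marker near (450,258). The lid is at about 1.71 rad with its edge at case y ≈ -120, and the clutter behind starts beyond y ≈ -285. I'll go over the lid and down behind it with closed fingers.

Call:
apply_moves(rows=[{"xyz":[0,0,-50],"turn":0},{"xyz":[0,0,-50],"turn":0},{"xyz":[0,0,-50],"turn":0},{"xyz":[0,-15,-15],"turn":0},{"xyz":[-40,-14,0],"turn":0},{"xyz":[-40,-14,0],"turn":0},{"xyz":[-40,-14,0],"turn":0},{"xyz":[-40,0,0],"turn":0},{"xyz":[-22,0,0],"turn":0},{"xyz":[0,0,0],"turn":0}], gripper=0, newtons=20)

```text
time: 26.52
tool_pos: [0.6194, -0.2983, 0.3022]
tool_rot: [-3.138, -0.003, 1.769]
contact_force: [-0.1, -0.2, 0.2]
opening: 0.0007
```

```bash
cat > cc.py <<'E'
from case import *
from cell import robot
o=robot.observe();p=o["tool_pos"]*1e3;R=np.array([[np.cos(TH),np.sin(TH)],[-np.sin(TH),np.cos(TH)]])
print("case",(R@(p[:2]-T)).round(1),"z",p[2].round(1),"F",np.r_[R@o["contact_force"][:2],o["contact_force"][2]].round(1),"t",round(o["time"],2),o["opening"],o["tool_rot"])
E
python3 cc.py
```

```text
case [  18.  -171.2] z 302.2 F [-0.1 -0.2  0.2] t 26.52 0.0007491346366008498 [-3.13777216 -0.00326399  1.76886331]
```

Call:
apply_moves(rows=[{"xyz":[0,0,40],"turn":0},{"xyz":[0,0,40],"turn":0},{"xyz":[0,0,17],"turn":0},{"xyz":[0,0,0],"turn":0},{"xyz":[14,0,0],"turn":0},{"xyz":[14,0,0],"turn":0},{"xyz":[14,0,0],"turn":0},{"xyz":[14,0,0],"turn":0},{"xyz":[0,0,0],"turn":0}])

```text
time: 27.65
tool_pos: [0.609, -0.2403, 0.2089]
tool_rot: [-3.141, -0.001, 1.773]
contact_force: [0.9, 0.2, -0.4]
opening: 0.0003
```

```bash
python3 cc.py
```

```text
case [  19.3 -112.2] z 208.9 F [ 0.9 -0.  -0.4] t 27.65 0.0002642256681457094 [-3.14148528e+00 -1.05514721e-03  1.77270422e+00]
```

Call:
apply_moves(rows=[{"xyz":[20,0,0],"turn":0},{"xyz":[20,0,1],"turn":0},{"xyz":[20,0,4],"turn":0},{"xyz":[20,0,7],"turn":0},{"xyz":[0,0,0],"turn":0}])

```text
time: 28.28
tool_pos: [0.5926, -0.1613, 0.196]
tool_rot: [-3.14, -0.002, 1.773]
contact_force: [-0.1, 0.6, -0.8]
opening: 0.0004
```

```bash
python3 cc.py
```

```text
case [ 18.9 -31.6] z 196.0 F [-0.   0.6 -0.8] t 28.27 0.00039254606077168046 [-3.14011036e+00 -2.22398893e-03  1.77335874e+00]
```

Call:
apply_moves(rows=[{"xyz":[18,0,10],"turn":0},{"xyz":[18,0,11],"turn":0},{"xyz":[15,0,15],"turn":0},{"xyz":[15,0,15],"turn":0},{"xyz":[0,0,0],"turn":0}])

```text
time: 28.9
tool_pos: [0.5794, -0.0981, 0.1448]
tool_rot: [-3.139, -0.002, 1.772]
contact_force: [0.1, -0.5, 0.1]
opening: 0.0005
```

```bash
python3 cc.py
```

```text
case [18.5 33. ] z 144.8 F [ 0.  -0.5  0.1] t 28.9 0.0004510239355453286 [-3.13931593e+00 -1.86449295e-03  1.77223186e+00]
```

Call:
apply_moves(rows=[{"xyz":[10,0,19],"turn":0},{"xyz":[10,0,19],"turn":0},{"xyz":[4,0,14],"turn":0}])

```text
time: 29.28
tool_pos: [0.5759, -0.0756, 0.0937]
tool_rot: [3.14, 0.0, 1.771]
contact_force: [0.8, 0.2, 1.6]
opening: 0.0006
```

Call:
apply_moves(rows=[{"xyz":[2,0,10],"turn":0},{"xyz":[1,0,8],"turn":0}])

```text
time: 29.52
tool_pos: [0.5749, -0.0727, 0.0754]
tool_rot: [3.141, -0.0, 1.771]
contact_force: [0.8, 1.0, 1.4]
opening: 0.0002
```

```bash
python3 cc.py
```

```text
case [19.2 58.8] z 75.4 F [1.  0.8 1.4] t 29.52 0.0002424131176550584 [ 3.14143464e+00 -1.33001413e-05  1.77109473e+00]
```

Call:
apply_moves(rows=[{"xyz":[0,0,4],"turn":0},{"xyz":[0,0,3],"turn":0},{"xyz":[0,0,2],"turn":0},{"xyz":[0,0,0],"turn":0}])

```text
time: 30.02
tool_pos: [0.5748, -0.0727, 0.0666]
tool_rot: [3.142, 0.0, 1.771]
contact_force: [-0.2, -0.1, -1.2]
opening: 0.0003
```

Call:
apply_moves(rows=[{"xyz":[0,0,1],"turn":0},{"xyz":[0,0,0.5],"turn":0}])

```text
time: 30.28
tool_pos: [0.5748, -0.0727, 0.0652]
tool_rot: [3.141, 0.0, 1.771]
contact_force: [-0.6, -0.3, 0.3]
opening: 0.0003
```

Call:
apply_moves(rows=[{"xyz":[0,0,0.7],"turn":0},{"xyz":[0,0,0],"turn":0}])

```text
time: 30.52
tool_pos: [0.5748, -0.0726, 0.0648]
tool_rot: [3.141, 0.0, 1.771]
contact_force: [-1.3, 0.3, 4.1]
opening: 0.0005
```

Call:
apply_moves(rows=[{"xyz":[0,0,0.7],"turn":0},{"xyz":[0,0,0],"turn":0}])

```text
time: 30.78
tool_pos: [0.5749, -0.0726, 0.0647]
tool_rot: [3.141, 0.001, 1.771]
contact_force: [-2.5, 0.5, 9.2]
opening: 0.0006
```

It bottomed out at z = 64.7 mm (64.5 expected when shut) with the force rising to 9 N. Backing off to look.

Call:
apply_moves(rows=[{"xyz":[0,0,-20],"turn":0},{"xyz":[0,0,-50],"turn":0},{"xyz":[0,0,-50],"turn":0},{"xyz":[50,0,-20],"turn":0},{"xyz":[50,-20,0],"turn":0},{"xyz":[50,-30,0],"turn":0},{"xyz":[50,-30,0],"turn":0},{"xyz":[40,-20,0],"turn":0},{"xyz":[0,0,0],"turn":0}])

```text
time: 31.9
tool_pos: [0.4271, 0.1445, 0.2038]
tool_rot: [-3.141, -0.0, 1.775]
contact_force: [0.7, 0.0, -0.8]
opening: 0.0005
```

Run:
```python
from ov import *
c=cam("top");s=cam("side")
K=(np.array([.5678,-.1341]),.1997)
o=np.zeros((480,800,3),np.uint8);a=crop(c["frame"],120,40,560,300,1);b=crop(s["frame"],290,110,480,270,2)
L=tf(*K,np.array(box(-131,131,-95,95,64.5))/1e3)
a=crop(c["frame"],390,110,550,300,2.5)
cv2.polylines(a,[np.round((px(c,L)-[390,110]+.5)*2.5-.5).astype(int)],True,(0,0,255),1)
cv2.polylines(b,[np.round((px(s,L)-[290,110]+.5)*2-.5).astype(int)],True,(0,0,255),1)
o[:475,:400]=a;o[:320,405:785]=b;o[325:475,405:733]=cv2.resize(c["frame"],(328,246))[0:150];cv2.imwrite("pics/p8.png",o)
```

```text
(no output)
```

View pics/p8.png

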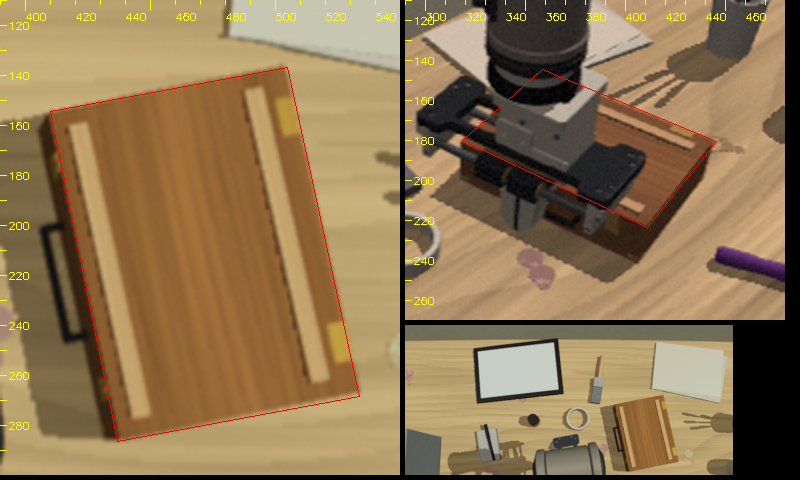

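The lid lies within the shut outline in both views, with corners at (410,155), (503,138), (530,267) and (436,285). The bystanders in view look in place.

```bash
python3 -c "
from cell import robot
print(robot.hand_in())"
```

```text
the job is handed in; nothing more can be done
None
```

The box is packed and the lid is shut; I handed the job in at about 32 s of the 72 s allowed.

- **Packing:** The marker went into the narrow bay first, then the tin lengthwise into the middle bay. The tin was lowered until it touched the floor before release. The brayer went into the stepped bay last, with its roller towards the clasp side. Each one touched the floor at the height expected for lying flat, and the top camera showed the marker and tin lying flat in their bays. For the brayer I saw only the roller end after release, because the arm hid its handle.
- **Lid:** I pushed it down from behind with closed fingers, using about 1–2 N on the way. It stopped at 64.7 mm (64.5 mm expected when shut), and the force then rose to 9 N. In both views the shut lid matches its expected outline.
- **Checks that were off or incomplete:**
    - Early on, the brayer's position differed by about 5 mm between the two cameras. The grip absorbed this, and the roller measured about 2 mm off the bay's centre line before I lowered it.
    - In the last view the tape, bottle, big tin with pen, and brush looked in place. The arm hid the eraser, so I last saw it untouched after lifting the brayer.
- **Pictures:** I viewed 11, one over the budget.

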